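# Shut the pit kit drawer and hold its locking rod through both bushings

### The job

Push the kit drawer fully home until it clicks into its detent, then take the locking rod out of the driver stand by its square black grip and thread it straight down through the upper bushing on the case and on through the lower bushing on the drawer. Finish still holding the rod upright and still in your grip, its tip sticking out about 15 mm below the lower bushing and its grip clear above the upper one, so that I can slip the clip on; do not let go. Leave the two nut drivers, the spare wheel and the spray can alone.

Things in the scene. Friction and masses are not known exactly. Their poses are not given: they have to be found in the camera images.
- drawer (a joint): opening of the kit drawer in m: 0 = fully home in its detent, grows as the drawer comes out towards the robot (at most 0.125; starts 0.045 to 0.10 open). Slides at about 1.5 N; over the last 13 mm a spring catch resists with about 6 N, then from about 5 mm snaps it home and holds it with about 5 N.
- drawer_front (a point): middle of the top edge of the drawer's flat black front face, moving with the drawer; 196 mm wide, from 12 to 92 mm above the bench. Axes: x into the case (the way to push it home), y along the face, to the left seen from the robot, z up. The lower bushing's lug sticks out 44 mm from the middle; the face is bare beyond 25 mm either side.
- upper_bushing (a point): centre of the top rim of the upper bushing, a steel eye on an arm from the case's top, 28 mm out in front of the closed drawer's face. Axis vertical, rim 112 mm above the bench, 16 mm tall, through hole 14 mm in diameter with a 4 mm deep flare to 22 mm at the top, outside 32 mm. Axes as the drawer front's.
- kit: the grey case of the drawer, 200 mm wide, 180 mm deep, top 100 mm above the bench; fixed, but in another place and yaw each time. Origin on the bench under the middle of the closed drawer's face, x into the case, z up. A carrying handle on top reaches 120 mm above the bench, 100 mm behind the face.
- lower_bushing (a point): centre of the top rim of the lower bushing, an equal steel eye on the drawer's front, moving with the drawer: rim 57 mm above the bench, 14 mm tall, hole 14 mm with the same flare. Only with the drawer home does it lie exactly under the upper bushing.
- rod_head (a point): centre of the locking rod's grip: a straight black square bar 22 x 22 mm, 45 mm tall (the drivers' handles are waisted aluminium), sides within 0.25 rad of the stand's and along this frame's x and y, on a steel rod 10 mm in diameter, 110 mm long; about 0.1 kg in all. It stands upright in one of the stand's holes. This point is 132.5 mm above the tip, at the start 142 mm above the bench.
- rod_neck (a point): point on the rod's axis at the underside of the grip, 110 mm above the tip
- rod_tip (a point): the rod's rounded lower end, on its axis; starts 10 mm above the bench in the stand's hole
- rod: the same locking rod; origin at its tip, z towards the grip
- stand: aluminium driver stand, 60 x 220 x 60 mm high, fixed but placed and turned anew each time; origin under its centre, y along its length. Three holes 11.5 mm wide and 50 mm deep, in a row along y at -75, 0 and +75 mm; the rod and the two drivers stand in them in any order.
- driver_a_mid (a point): half-way up a nut driver standing in the stand: waisted aluminium handle up to 30 mm wide on a steel shank, top 165 mm above the bench. Leave alone.
- driver_b_mid (a point): half-way up the second, equal nut driver. Leave alone.
- wheel_mid (a point): centre of a spare wheel lying flat on the bench, 90 mm in diameter, 42 mm tall. Leave alone.
- spray_mid (a point): half-way up a standing spray can, 52 mm in diameter, 150 mm tall. Leave alone.
Not all that is in view belongs to the job. Leave any red look-alike of the rod alone.

How it is judged:
By the outcome, as a careful person would: the job done as asked, in the order asked, and still so for the second after the job is handed in, while the arm keeps its last pose, push and grip.
It also fails if it takes over 72 s, if anything falls off the work surface, if the arm or the gripper's body presses on something with over 40 N, if the wrist force passes 120 N, or if a joint passes its speed limit or range.

### The arm

A 6-joint arm with a two-finger parallel gripper is mounted at the origin on the work surface. World frame = base frame: x ahead of the robot, y to its left, z up, the work surface at z = 0. Lengths are in m, angles in rad, forces in N, time in s.
With the tool pointing down it reaches from about 0.375 to 0.9 m from the base axis. Payload 3.1 kg.
Tool frame: the origin (TCP) lies on the front face of the gripper's body, between the roots of the fingers; the fingertips stand 73 mm ahead of it and the grasp point (between the pads) lies 54 mm ahead of it (manip.tips_ahead is the distance from the TCP to the fingertips, in m); z points along the fingers, y is the line along which they close (so a half turn about z gives the same grasp; the last joint's range is limited). The gripper opens to 85 mm and grips with 20 to 120 N. Pads are 22 mm wide; open, the fingers measure 114 mm over their backs; the gripper's body (76 mm by 85 mm) begins 54 mm behind the grasp point. The pads swing forward as they close: fully open they stand 13 mm farther back than shut.
Start: joints at [-1.407, 0.527, 1.433, -0, 1.181, -0.178], TCP at [0.21, -0.589, 0.304] pointing down, gripper open.
Joint ranges: [-3.08, 3.08], [-0.75, 2.2], [0.22, 2.44], [-1.43, 4.57], [0, 2.65], [-2.85, 2.85]. Speed limits (rad/s): [2.79, 2.79, 3.14, 3.14, 3.14, 3.14].

### API

Orientations are given as a unit quaternion [x, y, z, w].
In Python, from station import sense, eyes, workorder, manip gives the robot as it stands.
- The arm moves only by the shell command python3 -m inch 'ROWS' [OPENING] [FORCE]. ROWS is JSON, a list of rows, each an object of numbers: "dx", "dy", "dz": the shift along the tool's x, y, z in cm; "wx", "wy", "wz": the turn, a rotation vector about the tool's x, y, z in degrees. In form: [{"dx": .., "dy": .., "dz": .., "wx": .., "wy": .., "wz": ..}, ...]. A call has 1 to 10 rows; each row shifts and turns the commanded pose from where the row before left it, along the tool's axes as they then stand; what a row does not reach is not made up. A row lasts 1/8 s, in which the tool goes at most 62.5 mm and 10.7 degrees, less where a joint would pass 70% of its speed; a pose out of reach is approached as far as the arm can. A call with a gripper value outside its range is refused whole. OPENING is the opening, from 0 (shut) to 1 (fully open), set as the call begins (- or left out, the last holds). The fingers move at their own pace and stop on an object; FORCE is the grip in N (left out, the last holds). Time passes only in rows, so rows that do not move let the fingers close. It gives the time, the measured TCP pose, the force, the opening and the grip force at its end, in the units of the state.
- sense(): the state, without advancing time (a new reading comes with each control period).
- eyes.snapshot(name): name is "scene" or "top"; returns the picture (480x640x3 uint8, red, green, blue); there is no depth.
- eyes.camera_params(name): a dict with "fx", "fy", "cx", "cy" (pixels), "rvec" (rotation vector, rad) and "tvec" (3), from world to camera coordinates, as OpenCV has them. Camera axes: x right, y down, z forward; pixel columns grow to the right and rows downward; lengths in m; the calibration is good to about 2 mm. A picture is of the moment at which its call begins. camera_params takes no time and is no camera call.
- workorder.sign_off(): hands the job in; it is judged then, once.
The state is a dict: "t": time; "q": joint angles; "qd": joint speeds; "tau": joint torques, N m; "tcp_pos": TCP position; "tool_rot": TCP orientation; "force": force on the tool from outside, world axes, zero at the start; "ft_torque": the same for the moment, N m; "finger_gap": opening from 0.0 (shut) to 1.0 (fully open); "gripper_force": force on a finger pad.
Only numpy, scipy, OpenCV 4.12 (cv2) and the standard library are available. Lean on these libraries where they do the work, as an engineer would, in place of code of your own. Each camera call takes 0.05 s, during which the arm holds its last target. There are 200 camera calls.

## Working session

There is one attempt and no reset: what is moved stays moved. The work goes in short steps, Python scripts to look and compute and a shell command to move; the robot and the scene stay as the last step left them, time stands still between calls to the robot, and variables do not carry over. Pictures are saved under pics/ and viewed, at most 10 in all, crops included, and the job is handed in when it is done.

```bash
ls; mkdir -p pics
python3 - <<'E'
from station import sense, eyes, manip
import cv2
s=sense(); print(s['t'],s['tcp_pos'],s['tool_rot'],s['force'],s['finger_gap'])
for n in("scene","top"):
    cv2.imwrite(f'pics/{n}0.png',eyes.snapshot(n)[:,:,::-1]); print(n,eyes.camera_params(n))
E
```

```text
pics
0.0 [ 0.21001511 -0.58804711  0.30290642] [ 9.85342583e-01  1.70583531e-01  9.70342420e-06 -1.11967564e-03] [-0.48554081 -0.05593343 -0.09955418] 1.0023021048692762
scene {'fx': 586.5049527465608, 'fy': 586.5049527465608, 'cx': 325.5192176395027, 'cy': 245.96385904143582, 'rvec': array([ 1.75296423,  1.48949383, -0.78841703]), 'tvec': array([-0.09450625, -0.2275561 ,  1.65572375])}
top {'fx': 521.0835103963309, 'fy': 521.0835103963309, 'cx': 318.67256587399436, 'cy': 243.93086967194492, 'rvec': array([ 2.15936271, -2.15083507,  0.13552201]), 'tvec': array([-0.00622294,  0.5784223 ,  0.95835615])}
```

View pics/scene0.png

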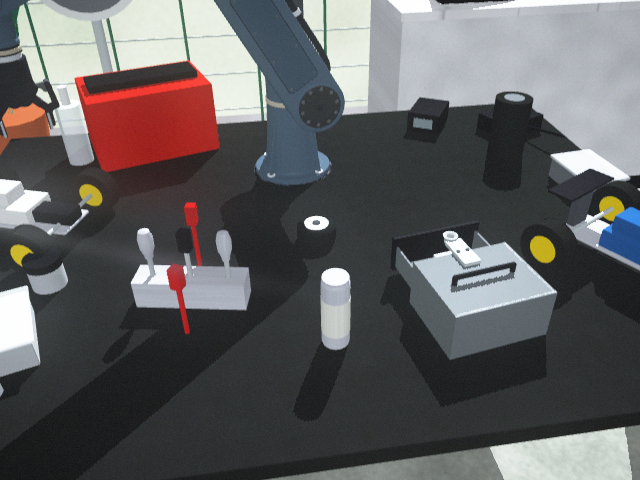

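View pics/top0.png

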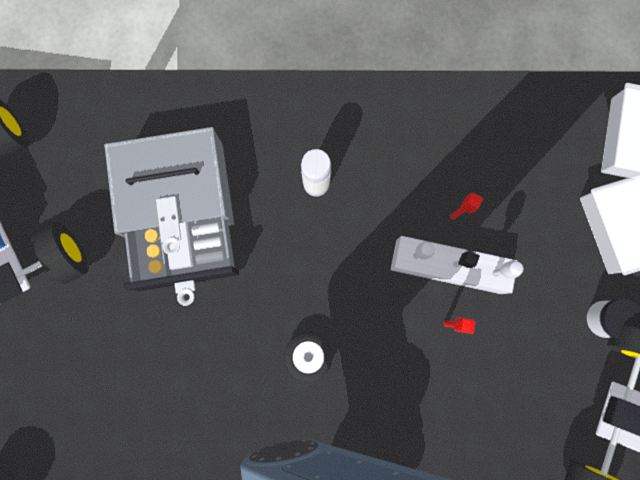

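The scene shows one black square grip (scene 184,240; top 469,259) in the stand's middle hole. The two drivers are at top (425,250) and (512,268), and two red look-alikes are at top (467,206) and (460,325). The black one fits the description. The kit is on the left, with its upper bushing at about (172,245) and its lower one at (185,297). I'll confirm with one enlarged crop.

```bash
cat > h.py <<'E'
import numpy as np, cv2
from station import sense, eyes, manip
from scipy.spatial.transform import Rotation as R
def cam(n):
    p=eyes.camera_params(n); K=np.array([[p['fx'],0,p['cx']],[0,p['fy'],p['cy']],[0,0,1]]); return K,p['rvec'],p['tvec']
def onz(n,uv,z):
    K,r,t=cam(n); M=R.from_rotvec(r).as_matrix(); o=-M.T@t; d=M.T@np.linalg.inv(K)@[uv[0],uv[1],1]
    return o+d*(z-o[2])/d[2]
def proj(n,P): 
    K,r,t=cam(n); return cv2.projectPoints(np.atleast_2d(np.float64(P)),r,t,K,None)[0][:,0]
def tri(uvs,uvt):
    A=[];b=[]
    for n,uv in(("scene",uvs),("top",uvt)):
        K,r,t=cam(n); M=R.from_rotvec(r).as_matrix(); o=-M.T@t; d=M.T@np.linalg.inv(K)@[*uv,1]; d/=np.linalg.norm(d); Q=np.eye(3)-np.outer(d,d); A.append(Q); b.append(Q@o)
    return np.linalg.lstsq(np.vstack(A),np.hstack(b),rcond=None)[0]
def crop(img,x,y,w,h,k): return cv2.resize(img[y:y+h,x:x+w],None,fx=k,fy=k,interpolation=cv2.INTER_CUBIC)
E
python3 - <<'E'
from h import *
t=cv2.imread('pics/top0.png');s=cv2.imread('pics/scene0.png')
a=np.hstack([crop(t,90,120,160,200,2.5),crop(t,385,170,160,200,2.5)]) # 400x500 each
cv2.imwrite('pics/c1.png',a)
E
```

```text
(no output)
```

View pics/c1.png

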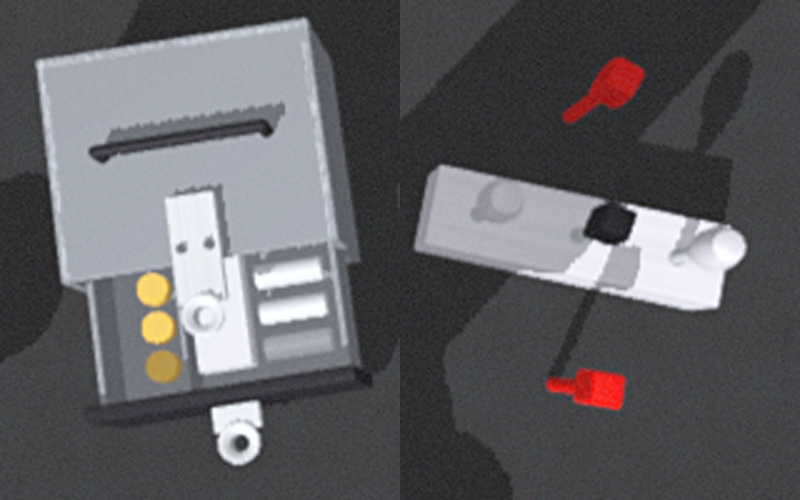

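The crop confirms it. The black square grip at crop (610,222) stands in the stand's middle hole, a driver stands either side, and the red ones are decoys. The upper bushing is at crop (203,314) and the lower at (239,443).

Run:
```python
from h import *
from scipy.optimize import least_squares
np.set_printoptions(precision=4,suppress=True)
K,r,t=cam("top"); M=R.from_rotvec(r).as_matrix(); print("top cam",-M.T@t)
f=lambda c,ox,oy:(ox+(c[0]+.5)/2.5-.5,oy+(c[1]+.5)/2.5-.5)
L=lambda *c:f(c,90,120); S=lambda x,y:f((x-400,y),385,170)
ub=onz("top",L(203,314),.112); lb=onz("top",L(239,443),.057); print("ub",ub,"lb",lb)
cs=np.array([onz("top",L(*c),.1)[:2] for c in[(38,62),(306,18),(340,247),(64,285)]]);print(cs)
# model: x into case, y left
m=np.array([[.18,.1],[.18,-.1],[0,-.1],[0,.1]])
def res(p):
    c,s=np.cos(p[2]),np.sin(p[2]);return (m@np.array([[c,s],[-s,c]])+p[:2]-cs).ravel()
k=least_squares(res,[.6,.3,0]);print("kit",k.x,"rms",np.sqrt(np.mean(k.fun**2)),k.fun)
x=np.array([np.cos(k.x[2]),np.sin(k.x[2])]);print("ub pred",k.x[:2]-.028*x,"yaw from bushings",np.arctan2(*(ub-lb)[[1,0]]),"open",np.linalg.norm((ub-lb)[:2]))
# rod
im=cv2.imread('pics/top0.png').max(2)
dr=[]
for n,(u,v,w,h) in(("top",(455,245,30,26)),("scene",(174,224,20,34))):
    g=cv2.imread(f'pics/{n}0.png')[v:v+h,u:u+w].max(2); b=g<50
    ys,xs=np.nonzero(b);dr.append((xs.mean()+u,ys.mean()+v));print(n,dr[-1],b.sum()); print('\n'.join(''.join('#' if q else '.' for q in row) for row in b))
print("head tri",tri(dr[1],dr[0]), onz("top",S(612,220),.1645))
sc=[onz("top",S(*c),.06)[:2] for c in[(440,165),(728,222),(720,300),(415,247)]];print(np.array(sc), np.mean(sc,0))
```

```text
top cam [ 0.4524 -0.0056  1.0239]
ub [0.5654 0.2566 0.112 ] lb [0.4763 0.242  0.057 ]
[[0.7526 0.3885]
 [0.7868 0.193 ]
 [0.6158 0.1634]
 [0.5874 0.3606]]
kit [0.5969 0.2618 0.163 ] rms 0.003593490873563073 [ 0.0057  0.0011  0.0039 -0.0007 -0.0028 -0.0003 -0.0068 -0.0002]
ub pred [0.5692 0.2572] yaw from bushings 0.16272343141223322 open 0.09031788086801092
top (np.float64(469.67158671586714), np.float64(254.82656826568265)) 271
########.#.###.##.######..##.#
#.######.#.#..#.#####..#.#####
......######...#.#.####.#.#.#.
...........###.#.##.####.#.###
..............##.####..####..#
....................########.#
..............##.........#####
...........####.#.............
.........##########...........
........######..#.##..........
.......############.###.......
.......#######.#...#####......
.......#######...##.###.......
......#.#####..###.#.##.......
.....#######...#..#####.......
.....######..#.#.#.#.#........
.....#######....#...##........
....###########.....##........
....#############.#.#.........
......###############.........
.........###########..........
...........#####
[... 383 characters left out ...]
.###############...
..###############...
..###############...
.################...
..################..
..###############...
..###############...
...###############..
...###############..
..################..
...###############..
...################.
...###############..
....###############.
....###############.
....###############.
....##############..
....##############..
.....############...
.....###########....
.........#..###.....
....................
....................
....................
....................
....................
head tri [ 0.5471 -0.2588  0.1447] [ 0.5401 -0.2541  0.1645]
[[ 0.5916 -0.1572]
 [ 0.5496 -0.3704]
 [ 0.4918 -0.362 ]
 [ 0.5301 -0.1377]] [ 0.5408 -0.2568]
```

```bash
cat >> h.py <<'E'
def go(P,yaw=None):
    "print wz turn (deg, first), then shift in turned tool frame (cm)"
    s=sense(); T=R.from_quat(s['tool_rot']); x=T.as_matrix()[:,0]; y0=np.arctan2(x[1],x[0]); yaw=y0 if yaw is None else yaw
    D=R.from_euler('z',yaw)*R.from_euler('x',np.pi)
    print("t %.2f tcp"%s['t'],s['tcp_pos'].round(4),"yaw %.4f"%y0,"F",s['force'].round(1),"gap %.3f gf %.1f"%(s['finger_gap'],s['gripper_force']))
    print("turn(deg)",np.degrees((T.inv()*D).as_rotvec()).round(2),"shift(cm)",(D.inv().apply(np.array(P)-s['tcp_pos'])*100).round(2))
E
python3 - <<'E'
from h import *
from scipy.optimize import differential_evolution
np.set_printoptions(precision=4,suppress=True)
B=np.array([[a,b,c] for a in(-.011,.011) for b in(-.011,.011) for c in(-.0225,.0225)])
ms={}
for n,(u,v,w,h) in(("top",(455,251,30,20)),("scene",(174,224,20,34))):
    b=(cv2.imread(f'pics/{n}0.png')[v:v+h,u:u+w].max(2)<60).astype(np.uint8)
    b=cv2.morphologyEx(b,cv2.MORPH_CLOSE,np.ones((5,5)))
    N,l,st,_=cv2.connectedComponentsWithStats(b); m=(l==1+st[1:,4].argmax()); ms[n]=(m,u,v)
def cost(p):
    e=0;P=R.from_euler('z',p[2]).apply(B)+[p[0],p[1],.142]
    for n,(m,u,v) in ms.items():
        q=(proj(n,P)-[u,v]+.5)*4-.5; k=np.zeros((m.shape[0]*4,m.shape[1]*4),np.uint8)
        cv2.fillConvexPoly(k,cv2.convexHull(q.round().astype(np.int32)),1)
        e+=np.abs(cv2.resize(k.astype(np.float32),m.shape[::-1],interpolation=cv2.INTER_AREA)-m).sum()
    return e
o=differential_evolution(cost,[(.52,.56),(-.275,-.235),(-.18-.27,-.18+.27)],seed=1,popsize=12,maxiter=40,polish=False)
print("rod",o.x,o.fun)
for q in np.linspace(-.45,.1,8): print(round(q,2),cost([o.x[0],o.x[1],q]).round(1),end='; ')
print("red bases",onz("top",(452,217),0),onz("top",(445,323),0))
go([.466,.180,.133],.163)
E
```

```text
rod [ 0.5422 -0.2588 -0.4292] 168.5625
-0.45 172.4; -0.37 179.9; -0.29 187.7; -0.21 201.2; -0.14 217.4; -0.06 232.1; 0.02 252.3; 0.1 270.6; red bases [ 0.6383 -0.2694  0.    ] [ 0.4292 -0.2499  0.    ]
t 0.10 tcp [ 0.21   -0.5881  0.303 ] yaw 0.3427 F [-0.2 -0.4  0.3] gap 0.997 gf 0.0
turn(deg) [-0.11 -0.01 10.3 ] shift(cm) [ 37.73 -71.64  17.  ]
```

```bash
python3 -m inch '[{"wz":10.3},{"dx":2.9,"dy":-5.5},{"dx":2.9,"dy":-5.5},{"dx":2.9,"dy":-5.5},{"dx":2.9,"dy":-5.5},{"dx":2.9,"dy":-5.5},{"dx":2.9,"dy":-5.5},{"dx":2.9,"dy":-5.5},{"dx":2.9,"dy":-5.5},{"dx":2.9,"dy":-5.5}]' 0 30
python3 -m inch '[{"dx":2.9,"dy":-5.5},{"dx":2.9,"dy":-5.5},{"dx":2.9,"dy":-5.5},{"dx":2.9,"dy":-5.6},{},{}]'
python3 - <<'E'
from h import *
go([.466,.180,.133],.163)
eyes_t=eyes.snapshot("top")[:,:,::-1]; cv2.imwrite('pics/top1.png',eyes_t); cv2.imwrite('pics/scene1.png',eyes.snapshot("scene")[:,:,::-1])
E
```

```text
t 0.10 tcp [ 0.21   -0.5881  0.303 ] yaw 0.3427 F [-0.2 -0.4  0.3] gap 0.997 gf 0.0
turn(deg) [-1.10e-01 -1.00e-02  1.03e+01] shift(cm) [ 37.73 -71.64  17.  ]invalid input at $[0]: expected keys dx, dy, dz, wx, wy, wz
invalid input at $[0]: expected keys dx, dy, dz, wx, wy, wz
```

```bash
python3 -m inch '[{"dx":0,"dy":0,"dz":0,"wx":0,"wy":0,"wz":10.3},{"dx":2.9,"dy":-5.5,"dz":0,"wx":0,"wy":0,"wz":0},{"dx":2.9,"dy":-5.5,"dz":0,"wx":0,"wy":0,"wz":0},{"dx":2.9,"dy":-5.5,"dz":0,"wx":0,"wy":0,"wz":0},{"dx":2.9,"dy":-5.5,"dz":0,"wx":0,"wy":0,"wz":0},{"dx":2.9,"dy":-5.5,"dz":0,"wx":0,"wy":0,"wz":0},{"dx":2.9,"dy":-5.5,"dz":0,"wx":0,"wy":0,"wz":0},{"dx":2.9,"dy":-5.5,"dz":0,"wx":0,"wy":0,"wz":0},{"dx":2.9,"dy":-5.5,"dz":0,"wx":0,"wy":0,"wz":0}]' 0 30
python3 -m inch '[{"dx":2.9,"dy":-5.5,"dz":0,"wx":0,"wy":0,"wz":0},{"dx":2.9,"dy":-5.5,"dz":0,"wx":0,"wy":0,"wz":0},{"dx":2.9,"dy":-5.5,"dz":0,"wx":0,"wy":0,"wz":0},{"dx":2.9,"dy":-5.6,"dz":0,"wx":0,"wy":0,"wz":0},{"dx":0,"dy":0,"dz":0,"wx":0,"wy":0,"wz":0},{"dx":0,"dy":0,"dz":0,"wx":0,"wy":0,"wz":0}]'
python3 - <<'E'
from h import *
go([.466,.180,.133],.163)
cv2.imwrite('pics/top1.png',eyes.snapshot("top")[:,:,::-1]); cv2.imwrite('pics/scene1.png',eyes.snapshot("scene")[:,:,::-1])
E
```

```text
t: 1.32
tcp_pos: [0.368, -0.1151, 0.3042]
tool_rot: [0.997, 0.081, 0.001, 0.0]
force: [0.2, -1.0, -0.0]
finger_gap: 0.004
gripper_force: 0.0
t: 2.08
tcp_pos: [0.4455, 0.1196, 0.3036]
tool_rot: [0.997, 0.082, -0.001, 0.0]
force: [-0.3, 0.1, 0.1]
finger_gap: 0.0
gripper_force: 0.0
t 2.08 tcp [0.4455 0.1196 0.3036] yaw 0.1643 F [-0.3  0.1  0.1] gap 0.000 gf 0.0
turn(deg) [0.02 0.07 0.08] shift(cm) [ 3.01 -5.63 17.06]
```

```bash
python3 -m inch '[{"dx":3.0,"dy":-5.6,"dz":0,"wx":0,"wy":0,"wz":0},{"dx":0,"dy":0,"dz":5,"wx":0,"wy":0,"wz":0},{"dx":0,"dy":0,"dz":5,"wx":0,"wy":0,"wz":0},{"dx":0,"dy":0,"dz":5,"wx":0,"wy":0,"wz":0},{"dx":0,"dy":0,"dz":2,"wx":0,"wy":0,"wz":0},{"dx":0,"dy":0,"dz":0,"wx":0,"wy":0,"wz":0}]'
python3 - <<'E'
from h import *
go([.515,.188,.133],.163)
t=eyes.snapshot("top")[:,:,::-1];s=eyes.snapshot("scene")[:,:,::-1]
cv2.imwrite('pics/c2.png',np.hstack([crop(t,80,160,200,250,2),crop(s,360,180,200,250,2)]))
E
```

```text
t: 2.92
tcp_pos: [0.4656, 0.1768, 0.1326]
tool_rot: [0.997, 0.08, -0.002, 0.0]
force: [0.1, -0.4, 0.3]
finger_gap: 0.001
gripper_force: 0.0
t 2.92 tcp [0.4656 0.1768 0.1326] yaw 0.1597 F [ 0.1 -0.4  0.3] gap 0.001 gf 0.0
turn(deg) [ 0.    0.24 -0.19] shift(cm) [ 5.06 -0.3  -0.04]
```

View pics/c2.png

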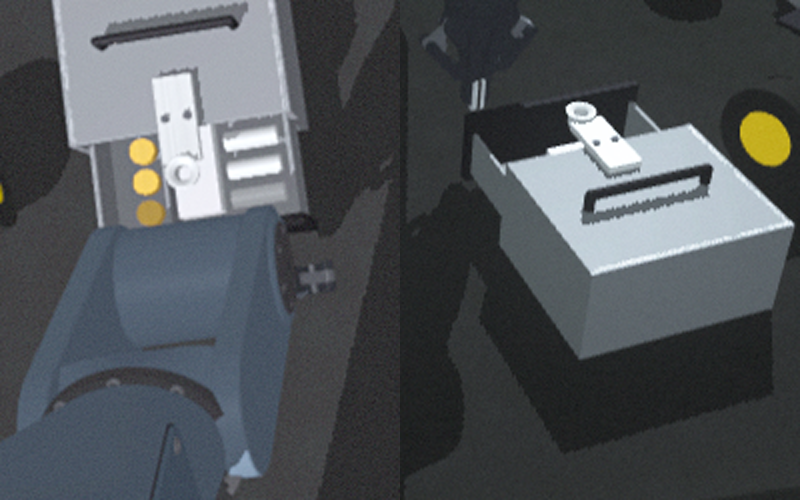

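The view shows the closed fingertips just in front of the black face, about 63 mm right of its middle and well clear of the lug. Pushing now.

```bash
python3 -m inch '[{"dx":1.5,"dy":0,"dz":0,"wx":0,"wy":0,"wz":0},{"dx":1.5,"dy":0,"dz":0,"wx":0,"wy":0,"wz":0},{"dx":1.5,"dy":0,"dz":0,"wx":0,"wy":0,"wz":0},{"dx":1.5,"dy":0,"dz":0,"wx":0,"wy":0,"wz":0},{"dx":1.0,"dy":0,"dz":0,"wx":0,"wy":0,"wz":0},{"dx":0,"dy":0,"dz":0,"wx":0,"wy":0,"wz":0}]'
python3 -m inch '[{"dx":1,"dy":0,"dz":0,"wx":0,"wy":0,"wz":0},{"dx":1,"dy":0,"dz":0,"wx":0,"wy":0,"wz":0},{"dx":1,"dy":0,"dz":0,"wx":0,"wy":0,"wz":0},{"dx":0.5,"dy":0,"dz":0,"wx":0,"wy":0,"wz":0},{"dx":0,"dy":0,"dz":0,"wx":0,"wy":0,"wz":0}]'
python3 -m inch '[{"dx":0.3,"dy":0,"dz":0,"wx":0,"wy":0,"wz":0},{"dx":0.3,"dy":0,"dz":0,"wx":0,"wy":0,"wz":0},{"dx":0,"dy":0,"dz":0,"wx":0,"wy":0,"wz":0}]'
```

```text
t: 3.78
tcp_pos: [0.5369, 0.1903, 0.1344]
tool_rot: [0.997, 0.081, 0.001, -0.0]
force: [0.3, 0.7, 1.1]
finger_gap: 0.004
gripper_force: 0.0
t: 4.4
tcp_pos: [0.5708, 0.1958, 0.134]
tool_rot: [0.997, 0.081, 0.001, 0.0]
force: [-0.5, 0.1, -0.6]
finger_gap: 0.001
gripper_force: 0.0
t: 4.78
tcp_pos: [0.5761, 0.1967, 0.1339]
tool_rot: [0.997, 0.081, 0.0, 0.0]
force: [-0.4, -0.1, 0.3]
finger_gap: 0.002
gripper_force: 0.1
```

```bash
python3 -m inch '[{"dx":0.4,"dy":0,"dz":0,"wx":0,"wy":0,"wz":0},{"dx":0.4,"dy":0,"dz":0,"wx":0,"wy":0,"wz":0}]'
python3 -m inch '[{"dx":0.2,"dy":0,"dz":0,"wx":0,"wy":0,"wz":0},{"dx":0.2,"dy":0,"dz":0,"wx":0,"wy":0,"wz":0}]'
python3 -c "
from h import *
go([.6,.2,.133])
t=eyes.snapshot('top')[:,:,::-1];s=eyes.snapshot('scene')[:,:,::-1]
cv2.imwrite('pics/c3.png',np.hstack([crop(t,80,160,200,250,2),crop(s,360,180,200,250,2)]))"
```

```text
t: 5.03
tcp_pos: [0.5822, 0.1978, 0.1338]
tool_rot: [0.997, 0.082, -0.002, 0.0]
force: [-8.7, -2.9, 6.7]
finger_gap: 0.005
gripper_force: 4.3
t: 5.28
tcp_pos: [0.583, 0.198, 0.1338]
tool_rot: [0.997, 0.082, -0.006, 0.001]
force: [-12.7, -3.6, 9.5]
finger_gap: -0.001
gripper_force: 6.5
t 5.28 tcp [0.583  0.198  0.1338] yaw 0.1637 F [-12.7  -3.6   9.5] gap -0.001 gf 6.5
turn(deg) [0.02 0.73 0.  ] shift(cm) [1.71 0.08 0.08]
```

View pics/c3.png

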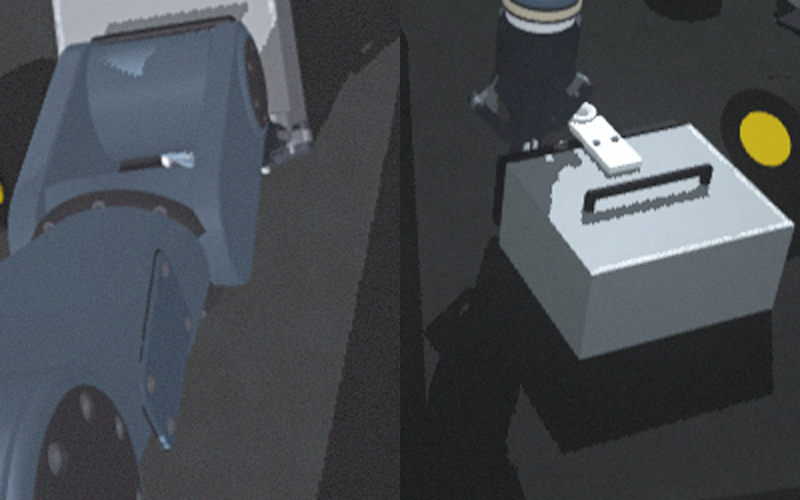

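```bash
python3 -m inch '[{"dx":0.2,"dy":0,"dz":0,"wx":0,"wy":0,"wz":0},{"dx":0,"dy":0,"dz":0,"wx":0,"wy":0,"wz":0}]'
python3 -m inch '[{"dx":0.2,"dy":0,"dz":0,"wx":0,"wy":0,"wz":0},{"dx":0,"dy":0,"dz":0,"wx":0,"wy":0,"wz":0}]'
```

```text
t: 5.62
tcp_pos: [0.5844, 0.1982, 0.1337]
tool_rot: [0.997, 0.082, -0.007, 0.001]
force: [-10.7, -2.9, 9.3]
finger_gap: 0.004
gripper_force: 5.9
t: 5.88
tcp_pos: [0.5867, 0.1987, 0.1337]
tool_rot: [0.997, 0.082, -0.006, 0.001]
force: [-10.5, -4.0, 8.4]
finger_gap: 0.0
gripper_force: 5.5
```

```bash
python3 -m inch '[{"dx":0.2,"dy":0,"dz":0,"wx":0,"wy":0,"wz":0},{"dx":0,"dy":0,"dz":0,"wx":0,"wy":0,"wz":0}]'
python3 -m inch '[{"dx":0.2,"dy":0,"dz":0,"wx":0,"wy":0,"wz":0},{"dx":0,"dy":0,"dz":0,"wx":0,"wy":0,"wz":0}]'
python3 -m inch '[{"dx":0.2,"dy":0,"dz":0,"wx":0,"wy":0,"wz":0},{"dx":0,"dy":0,"dz":0,"wx":0,"wy":0,"wz":0}]'
```

```text
t: 6.12
tcp_pos: [0.591, 0.1993, 0.1337]
tool_rot: [0.997, 0.082, -0.003, 0.0]
force: [-5.3, -1.1, 3.5]
finger_gap: 0.006
gripper_force: 2.8
t: 6.38
tcp_pos: [0.5937, 0.1998, 0.1337]
tool_rot: [0.997, 0.082, -0.003, 0.0]
force: [-6.1, -1.6, 3.4]
finger_gap: 0.004
gripper_force: 3.0
t: 6.62
tcp_pos: [0.594, 0.1999, 0.1337]
tool_rot: [0.997, 0.082, -0.005, 0.0]
force: [-7.7, -2.8, 7.1]
finger_gap: 0.005
gripper_force: 4.8
```

```bash
python3 -m inch '[{"dx":0.3,"dy":0,"dz":0,"wx":0,"wy":0,"wz":0},{"dx":0,"dy":0,"dz":0,"wx":0,"wy":0,"wz":0}]'
python3 -m inch '[{"dx":-2,"dy":0,"dz":0,"wx":0,"wy":0,"wz":0},{"dx":-5,"dy":0,"dz":0,"wx":0,"wy":0,"wz":0},{"dx":0,"dy":2,"dz":-5,"wx":0,"wy":0,"wz":0},{"dx":0,"dy":4,"dz":-6,"wx":0,"wy":0,"wz":0},{"dx":0,"dy":5,"dz":-5,"wx":0,"wy":0,"wz":0},{"dx":0,"dy":6,"dz":0,"wx":0,"wy":0,"wz":0},{"dx":0,"dy":6,"dz":0,"wx":0,"wy":0,"wz":0},{"dx":0,"dy":6,"dz":0,"wx":0,"wy":0,"wz":0},{"dx":0,"dy":0,"dz":0,"wx":0,"wy":0,"wz":0}]'
python3 - <<'E'
from h import *
go([.542,-.2575,.33],-.18)
t=eyes.snapshot('top')[:,:,::-1]; cv2.imwrite('pics/top3.png',t);s=eyes.snapshot('scene')[:,:,::-1];cv2.imwrite('pics/scene3.png',s)
cv2.imwrite('pics/c4.png',np.hstack([crop(t,130,190,100,125,4),crop(t,440,230,60,75,400/60)]))
E
```

```text
t: 6.88
tcp_pos: [0.5943, 0.1999, 0.1337]
tool_rot: [0.997, 0.082, -0.008, 0.001]
force: [-14.3, -4.7, 11.7]
finger_gap: 0.001
gripper_force: 7.7
t: 8.0
tcp_pos: [0.5788, -0.0908, 0.2807]
tool_rot: [0.997, 0.078, 0.002, 0.001]
force: [-0.1, 0.5, -0.0]
finger_gap: -0.001
gripper_force: 0.0
t 8.00 tcp [ 0.5788 -0.0908  0.2807] yaw 0.1569 F [-0.1  0.5 -0. ] gap -0.001 gf 0.0
turn(deg) [ 0.15 -0.29 19.3 ] shift(cm) [-0.64 17.06 -4.93]
```

View pics/c4.png

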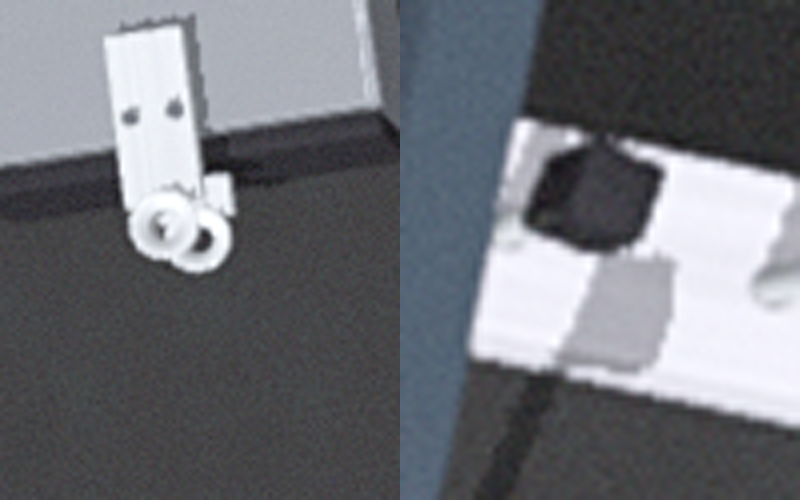

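Run:
```python
from h import *
from scipy.optimize import differential_evolution
np.set_printoptions(precision=4,suppress=True)
f=lambda x,y:(130+(x+.5)/4-.5,190+(y+.5)/4-.5)
print("ub",onz("top",f(163,226),.112),"lb",onz("top",f(203,240),.057))
g=lambda x,y:onz("top",(440+(x-400)/6.667-.42,230+y/6.667-.42),.06)
a,b=g(520,118),g(800,175);d=a-b;print("stand yaw",np.arctan2(-d[0],d[1]))
t=cv2.imread('pics/top3.png');s=cv2.imread('pics/scene3.png')
B=np.array([[i,j,k] for i in(-.011,.011) for j in(-.011,.011) for k in(-.0225,.0225)])
ms={}
for n,im,(u,v,w,h),th in(("top",t,(456,248,28,22),90),("scene",s,(172,222,24,36),60)):
    b=(im[v:v+h,u:u+w].max(2)<th).astype(np.uint8)
    b=cv2.morphologyEx(b,cv2.MORPH_CLOSE,np.ones((3,3)))
    if n=="top": b[:3]=0
    N,l,st,_=cv2.connectedComponentsWithStats(b); m=(l==1+st[1:,4].argmax()); ms[n]=(m,u,v)
    print('\n'.join(''.join('#' if q else '.' for q in row) for row in m))
def cost(p,ns=("top","scene")):
    e=0;P=R.from_euler('z',p[2]).apply(B)+[p[0],p[1],.142]
    for n in ns:
        m,u,v=ms[n]
        q=(proj(n,P)-[u,v]+.5)*4-.5; k=np.zeros((m.shape[0]*4,m.shape[1]*4),np.uint8)
        cv2.fillConvexPoly(k,cv2.convexHull(q.round().astype(np.int32)),1)
        e+=np.abs(cv2.resize(k.astype(np.float32),m.shape[::-1],interpolation=cv2.INTER_AREA)-m).sum()
    return e
for ns in(("top","scene"),("top",),("scene",)):
    o=differential_evolution(cost,[(.52,.56),(-.275,-.235),(-.45,.09)],args=(ns,),seed=1,popsize=12,maxiter=40,polish=False);print(ns,o.x,o.fun)
    print([cost([o.x[0],o.x[1],q],ns).round(0) for q in np.linspace(-.45,.1,8)])
```

```text
ub [0.5639 0.2575 0.112 ] lb [0.5641 0.2544 0.057 ]
stand yaw -0.19979230609539564
............................
............................
............................
...........#######..........
..........########..........
.......###########..........
......###############.......
......#################.....
.....##################.....
.....##################.....
....##################......
....##################......
....##################......
...##################.......
...##################.......
...##################.......
.....###############........
.......#############........
..........########..........
.............###............
............................
............................
........................
........................
........................
........................
........................
........................
........................
.......####.....##......
.......####.....##......
......######...###......
....###############.....
...################.....
...################.....
...################.....
...################.....
....
[... 851 characters left out ...]
0), np.float32(78.0), np.float32(78.0), np.float32(79.0)]Traceback (most recent call last):
  File "<stdin>", line 26, in <module>
    return fun(*args, **kwargs)
    ret = solver.solve()
    next(self)
    ~~~~^^^^^^
    energy = self.func(parameters)
    return self.f(x, *self.args)
           ~~~~~~^^^^^^^^^^^^^^^
  File "<stdin>", line 21, in cost
  File "h.py", line 10, in proj
    K,r,t=cam(n); return cv2.projectPoints(np.atleast_2d(np.float64(P)),r,t,K,None)[0][:,0]
          ~~~^^^
  File "h.py", line 5, in cam
    p=eyes.camera_params(n); K=np.array([[p['fx'],0,p['cx']],[0,p['fy'],p['cy']],[0,0,1]]); return K,p['rvec'],p['tvec']
ValueError: time passes only in moves, steps and waits
```

```bash
python3 - <<'E'
import re
s=open('h.py').read()
s=s.replace("def cam(n):","import functools\n@functools.cache\ndef cam(n):")
open('h.py','w').write(s)
E
python3 - <<'E'
from h import *
print(proj("top",[[.5412,-.2585,.142],[.5412,-.2585,.1645],[.5412,-.2585,.1195]]).round(1),proj("scene",[[.5412,-.2585,.142],[.5412,-.2585,.1645],[.5412,-.2585,.1195]]).round(1))
B=np.array([[i,j,k] for k in(-.0225,.0225) for i in(-.011,.011) for j in(-.011,.011) ])
for y in(-.05,-.2,-.3,-.4):
    P=R.from_euler('z',y).apply(B)+[.5412,-.2585,.142]; print(y,proj("top",P).round(1).tolist())
E
```

```text
[[468.3 258.4]
 [472.1 257.1]
 [464.6 259.7]] [[183.5 239.3]
 [181.7 229.3]
 [185.3 249.1]]
-0.05 [[470.8, 266.3], [458.2, 265.6], [471.1, 253.8], [458.4, 253.1], [478.7, 264.0], [465.4, 263.3], [478.9, 250.8], [465.6, 250.1]]
-0.2 [[469.8, 267.1], [457.3, 264.6], [471.9, 254.8], [459.5, 252.3], [477.6, 264.9], [464.5, 262.2], [479.8, 251.9], [466.7, 249.3]]
-0.3 [[469.1, 267.6], [456.9, 263.8], [472.4, 255.6], [460.2, 251.8], [476.8, 265.4], [464.0, 261.4], [480.3, 252.7], [467.5, 248.8]]
-0.4 [[468.3, 267.9], [456.5, 263.0], [472.8, 256.4], [461.0, 251.4], [476.0, 265.7], [463.5, 260.5], [480.7, 253.6], [468.3, 248.4]]
```

The right-hand crop's outline corners, around (545..665, 138..255), fit a grip yaw of about -0.4 at (0.5405, -0.2595). The bushings coincide in xy, so the drawer is home. I'll close along the rod's x axis, away from the drivers.

```bash
python3 -m inch '[{"dx":0,"dy":0,"dz":-2,"wx":0,"wy":0,"wz":-9.7},{"dx":0,"dy":0,"dz":0,"wx":0,"wy":0,"wz":-9.7},{"dx":0,"dy":0,"dz":0,"wx":0,"wy":0,"wz":-9.7},{"dx":0,"dy":0,"dz":0,"wx":0,"wy":0,"wz":-9.7},{"dx":0,"dy":0,"dz":0,"wx":0,"wy":0,"wz":-9.7},{"dx":0,"dy":0,"dz":0,"wx":0,"wy":0,"wz":-9.7},{"dx":0,"dy":0,"dz":0,"wx":0,"wy":0,"wz":0}]' 0.6 40
python3 -c "
from h import *
go([.5405,-.2595,.30],1.17)"
```

```text
t: 8.98
tcp_pos: [0.5766, -0.0839, 0.3002]
tool_rot: [0.831, 0.556, 0.0, -0.0]
force: [0.0, -0.2, -0.7]
finger_gap: 0.598
gripper_force: 0.0
t 8.97 tcp [ 0.5766 -0.0839  0.3002] yaw 1.1792 F [ 0.  -0.2 -0.7] gap 0.598 gf 0.0
turn(deg) [ 0.01 -0.02  0.53] shift(cm) [-17.57   3.53   0.02]
```

```bash
python3 -m inch '[{"dx":-5,"dy":1,"dz":0,"wx":0,"wy":0,"wz":0.5},{"dx":-5,"dy":1,"dz":0,"wx":0,"wy":0,"wz":0},{"dx":-5,"dy":1,"dz":0,"wx":0,"wy":0,"wz":0},{"dx":-2.6,"dy":0.5,"dz":0,"wx":0,"wy":0,"wz":0},{"dx":0,"dy":0,"dz":2,"wx":0,"wy":0,"wz":0},{"dx":0,"dy":0,"dz":0,"wx":0,"wy":0,"wz":0}]'
python3 - <<'E'
from h import *
go([.5405,-.2595,.196],1.17)
s=eyes.snapshot('scene')[:,:,::-1];t=eyes.snapshot('top')[:,:,::-1]
cv2.imwrite('pics/c5.png',np.hstack([crop(s,125,150,120,150,10/3),crop(t,400,200,120,150,10/3)]))
# fingertip prediction at grasp point
print(proj("scene",[sense()['tcp_pos']-[0,0,.054]]))
E
```

```text
t: 9.72
tcp_pos: [0.5399, -0.2605, 0.2787]
tool_rot: [0.834, 0.551, -0.001, -0.002]
force: [0.4, -0.3, -0.0]
finger_gap: 0.598
gripper_force: 0.0
t 9.72 tcp [ 0.5399 -0.2605  0.2787] yaw 1.1681 F [ 0.4 -0.3 -0. ] gap 0.598 gf 0.0
turn(deg) [-0.21 -0.06 -0.11] shift(cm) [0.11 0.02 8.27]
[[175.25782682 200.72383339]]
```

View pics/c5.png

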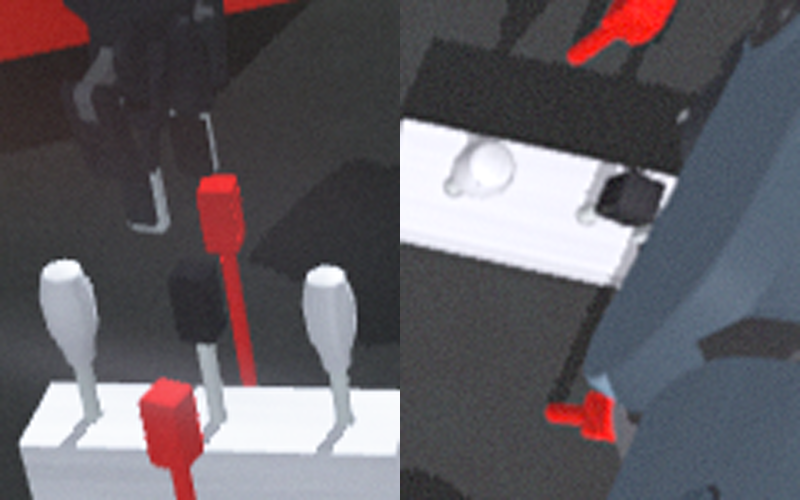

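The view shows the fingers straddling the black grip (scene crop 195,300). Their midpoint lines up once projected down, and the drivers and red decoys are clear. Descending and gripping.

```bash
python3 -m inch '[{"dx":0.1,"dy":0,"dz":3,"wx":0,"wy":0,"wz":0},{"dx":0,"dy":0,"dz":2.5,"wx":0,"wy":0,"wz":0},{"dx":0,"dy":0,"dz":2,"wx":0,"wy":0,"wz":0},{"dx":0,"dy":0,"dz":0.8,"wx":0,"wy":0,"wz":0},{"dx":0,"dy":0,"dz":0,"wx":0,"wy":0,"wz":0},{"dx":0,"dy":0,"dz":0,"wx":0,"wy":0,"wz":0}]'
python3 -m inch '[{"dx":0,"dy":0,"dz":0,"wx":0,"wy":0,"wz":0},{"dx":0,"dy":0,"dz":0,"wx":0,"wy":0,"wz":0},{"dx":0,"dy":0,"dz":0,"wx":0,"wy":0,"wz":0},{"dx":0,"dy":0,"dz":0,"wx":0,"wy":0,"wz":0},{"dx":0,"dy":0,"dz":0,"wx":0,"wy":0,"wz":0},{"dx":0,"dy":0,"dz":0,"wx":0,"wy":0,"wz":0}]' 0 60
python3 -c "
from h import *
go([.5405,-.2595,.38],1.17)"
```

```text
t: 10.58
tcp_pos: [0.5416, -0.2608, 0.1982]
tool_rot: [0.834, 0.552, 0.0, 0.001]
force: [-0.1, -0.1, 0.8]
finger_gap: 0.603
gripper_force: 0.0
t: 11.32
tcp_pos: [0.5411, -0.2607, 0.1978]
tool_rot: [0.834, 0.552, 0.0, 0.0]
force: [-1.5, 0.2, 5.2]
finger_gap: 0.251
gripper_force: 59.5
t 11.32 tcp [ 0.5411 -0.2607  0.1978] yaw 1.1701 F [-1.5  0.2  5.2] gap 0.251 gf 59.5
turn(deg) [0.04 0.01 0.  ] shift(cm) [  0.09  -0.1  -18.22]
```

```bash
python3 -m inch '[{"dx":0,"dy":0,"dz":-0.5,"wx":0,"wy":0,"wz":0},{"dx":0,"dy":0,"dz":-1.5,"wx":0,"wy":0,"wz":0},{"dx":0,"dy":0,"dz":-2,"wx":0,"wy":0,"wz":0},{"dx":0,"dy":0,"dz":-2,"wx":0,"wy":0,"wz":0},{"dx":0,"dy":0,"dz":-3,"wx":0,"wy":0,"wz":0},{"dx":0,"dy":0,"dz":-4,"wx":0,"wy":0,"wz":0},{"dx":0,"dy":0,"dz":-4,"wx":0,"wy":0,"wz":0},{"dx":0,"dy":0,"dz":-2,"wx":0,"wy":0,"wz":0},{"dx":0,"dy":0,"dz":0,"wx":0,"wy":0,"wz":0}]'
python3 -c "
from h import *
go([.5645,.2565,.3785],1.17)"
```

```text
t: 12.45
tcp_pos: [0.5415, -0.2609, 0.3896]
tool_rot: [0.834, 0.552, 0.001, 0.002]
force: [0.2, -0.1, -1.0]
finger_gap: 0.252
gripper_force: 58.9
t 12.45 tcp [ 0.5415 -0.2609  0.3896] yaw 1.1702 F [ 0.2 -0.1 -1. ] gap 0.252 gf 58.9
turn(deg) [0.28 0.06 0.01] shift(cm) [ 48.54 -18.06   1.11]
```

```bash
python3 -m inch '[{"dx":2.5,"dy":-0.9,"dz":0,"wx":0,"wy":0,"wz":0},{"dx":5,"dy":-1.86,"dz":0,"wx":0,"wy":0,"wz":0},{"dx":5,"dy":-1.86,"dz":0,"wx":0,"wy":0,"wz":0},{"dx":5,"dy":-1.86,"dz":0,"wx":0,"wy":0,"wz":0},{"dx":5,"dy":-1.86,"dz":0,"wx":0,"wy":0,"wz":0},{"dx":5,"dy":-1.86,"dz":0,"wx":0,"wy":0,"wz":0},{"dx":5,"dy":-1.86,"dz":0,"wx":0,"wy":0,"wz":0},{"dx":5,"dy":-1.86,"dz":0,"wx":0,"wy":0,"wz":0},{"dx":5,"dy":-1.86,"dz":0,"wx":0,"wy":0,"wz":0},{"dx":3.5,"dy":-1.3,"dz":0,"wx":0,"wy":0,"wz":0}]'
python3 -m inch '[{"dx":2.5,"dy":-0.9,"dz":2,"wx":0,"wy":0,"wz":0},{"dx":0,"dy":0,"dz":3,"wx":0,"wy":0,"wz":0},{"dx":0,"dy":0,"dz":1,"wx":0,"wy":0,"wz":0},{"dx":0,"dy":0,"dz":0,"wx":0,"wy":0,"wz":0},{"dx":0,"dy":0,"dz":0,"wx":0,"wy":0,"wz":0}]'
python3 - <<'E'
from h import *
go([.5645,.2565,.33],1.17)
p=sense()['tcp_pos']
s=eyes.snapshot('scene')[:,:,::-1];t=eyes.snapshot('top')[:,:,::-1]; cv2.imwrite('pics/s6.png',s); cv2.imwrite('pics/t6.png',t)
print(proj("scene",[p-[0,0,.054],p-[0,0,.188],[.5645,.2565,.112]]).round(1).tolist(),proj("top",[p,p-[0,0,.188],[.5645,.2565,.112]]).round(1).tolist())
cv2.imwrite('pics/c6.png',np.hstack([crop(s,400,120,100,150,4),crop(t,110,190,100,150,4)]))
E
```

```text
t: 13.7
tcp_pos: [0.5621, 0.2318, 0.3854]
tool_rot: [0.833, 0.553, -0.001, -0.001]
force: [0.1, -0.4, -1.2]
finger_gap: 0.248
gripper_force: 58.9
t: 14.32
tcp_pos: [0.5653, 0.2558, 0.3281]
tool_rot: [0.834, 0.552, 0.001, 0.0]
force: [-0.1, 0.3, -1.1]
finger_gap: 0.251
gripper_force: 58.8
t 14.32 tcp [0.5653 0.2558 0.3281] yaw 1.1693 F [-0.1  0.3 -1.1] gap 0.251 gf 58.8
turn(deg) [ 0.08 -0.06 -0.04] shift(cm) [ 0.04 -0.1  -0.19]
[[458.4, 159.6], [450.3, 221.4], [449.0, 233.1]] [[126.4, 225.6], [166.8, 243.3], [171.0, 245.8]]
```

View pics/c6.png

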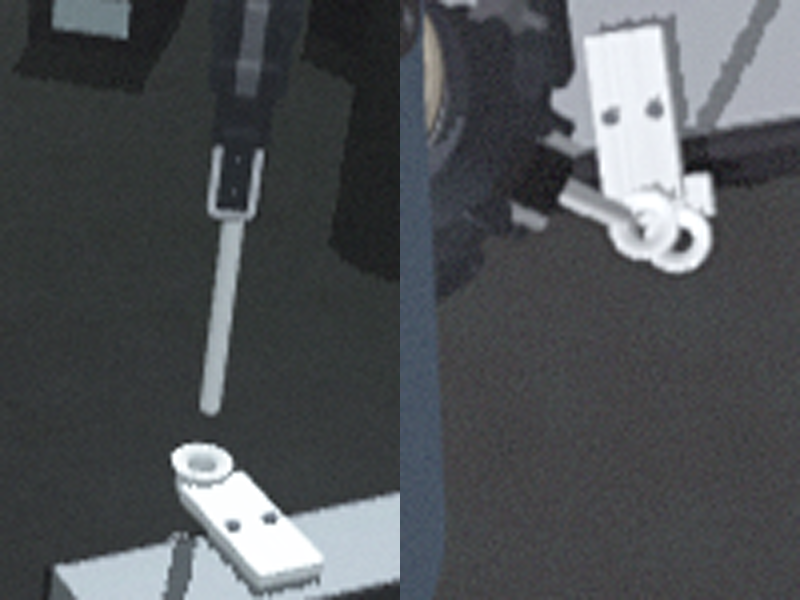

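Run:
```python
from h import *
np.set_printoptions(precision=4,suppress=True,linewidth=200)
s=cv2.imread('pics/s6.png').max(2).astype(int);t=cv2.imread('pics/t6.png').max(2).astype(int)
C=[]
for v in range(176,220):
    w=np.clip(s[v,444:468]-70,0,None).astype(float); w[w<30]=0; C.append((v,444+(w*np.arange(24)).sum()/w.sum()))
C=np.array(C);k=np.polyfit(C[:,0],C[:,1],1);print("scene rod u=%.4f*v+%.2f, at 220: %.2f"%(*k,np.polyval(k,220)),"resid",np.std(C[:,1]-np.polyval(k,C[:,0])))
p=sense()['tcp_pos'];P=proj("scene",[p-[0,0,.09],p-[0,0,.18]]);print("pred slope",(P[1]-P[0])[0]/(P[1]-P[0])[1],"pred u at v=220",np.interp(220,P[:,1],P[:,0]) , P.tolist())
print(s[216:246,440:462]); print(t[234:256,158:184])
for a in[((452.6,222.5),(168.6,245.2)),((450.6,235.6),(170.6,246.3)),((457.6,174.4),(151.1,236.7))]: print(tri(*a))
```

```text
scene rod u=-0.1263*v+480.00, at 220: 452.21 resid 0.10134205651663639
pred slope -0.13085343633107865 pred u at v=220 450.8316405927526 [[456.1874518240427, 176.86964159366653], [450.8316405927526, 217.79948937954424]]
[[ 61  55  59  58  55  59  56  56  59  60 100 169 180 185 184 144  57  60  60  58  56  60]
 [ 58  60  59  57  54  57  53  58  60  62 115 174 181 185 182 144  60  61  58  62  58  55]
 [ 56  57  56  57  58  59  59  62  58  59 128 174 180 185 178 128  62  60  60  62  58  57]
 [ 60  55  57  59  59  57  59  60  60  57 144 174 185 185 176  97  62  58  58  57  58  57]
 [ 56  60  59  60  59  59  59  53  60  60 158 176 185 184 178  87  55  56  57  57  60  58]
 [ 56  59  60  60  61  58  58  58  60  54 163 179 180 186 177  70  55  60  59  58  59  55]
 [ 56  59  59  61  62  57  58  55  59  61 127 160 182 184 139  60  55  57  54  56  60  64]
 [ 54  62  59  56  61  60  60  54  57  60  65 102 135 132  75  59  56  57  58  58  55  59]
 [ 58  59  60  58  60  55  62  59  56  63  57  56  66  60  57  61  61  59  59  59  62  60]
 [ 58  60  61  61  60  59  58  59  59  58  60  57  56  57  55
[... 3574 characters left out ...]
72  61  70 159 242 238 218 207 198 190 177 195 203 211 222 235 243 238 181  94  62  57  77 189]
 [ 70  74  69  70  65 106 224 242 234 224 214 209 204 205 210 220 231 240 238 203 124  60  62  66 115 218]
 [ 76  72  71  72  65  75 154 209 236 240 232 226 225 226 225 235 242 239 215 166 110  79  74 114 190 232]
 [ 76  69  66  70  71  59  77 122 190 213 239 237 236 249 241 244 240 221 197 183 163 159 169 196 221 237]
 [ 71  70  76  71  65  70  61  66  90 130 194 193 194 215 207 246 237 221 210 204 199 200 208 225 230 243]
 [ 71  72  72  72  67  66  73  70  67  62  90  83  83  91 113 215 235 236 229 225 221 218 226 236 246 255]]
[0.5635 0.2577 0.1352]
[0.5646 0.2598 0.1054]
[0.5634 0.2544 0.2414]
```

Run:
```python
from h import *
p0=np.array([.5645,.2565,.112])
def J(n):
    a=proj(n,[p0,p0+[.001,0,0],p0+[0,.001,0],p0+[0,0,.05]]); d=a[3]-a[0]; d/=np.linalg.norm(d); nn=np.array([-d[1],d[0]]); return nn,np.array([(a[1]-a[0])@nn,(a[2]-a[0])@nn])
ns,js=J("scene");nt,jt=J("top"); print(ns,js,nt,jt)
# rod point minus bushing centre, normal components
t=cv2.imread('pics/t6.png').max(2)[230:250,150:162]; print(t)
es=np.array([450.36-450.15,0])@ns; et=np.array([0,246.4-245.4])@nt
print("offset rod-bushing mm",np.linalg.solve([js,jt],[es,et]))
```

```text
[0.99152374 0.12992567] [0.19863755 0.4740468 ] [ 0.3997116  -0.91664095] [ 0.52465535 -0.22447709]
[[ 32  47  37  54  65  59  64  58  54 129 246 249]
 [ 43  40  38  58  63  67  67  60  60 116 246 252]
 [ 34  28  24  57  70  70  65  68  60 111 246 250]
 [ 34  39  45  61  68  68  65  71  60 100 229 250]
 [ 31  40  87  84  70  63  61  55  51  81 197 245]
 [ 26  64 130 135 118  82  62  52  42  62 174 244]
 [ 41 106 148 153 148 133 115  84  55  62 174 245]
 [ 73 141 149 147 150 149 147 130 110  85 156 243]
 [143 171 165 152 149 148 148 151 141 133 149 224]
 [200 205 192 177 164 154 147 148 145 146 150 180]
 [183 210 216 206 193 179 166 159 148 149 146 147]
 [ 99 158 187 209 216 209 194 185 170 156 149 145]
 [ 49  69  96 162 190 211 222 214 199 187 176 159]
 [ 56  68  58  76 114 163 183 189 203 212 202 191]
 [ 71  69  69  63  67  78  88 107 155 188 206 213]
 [ 68  70  69  72  72  67  63  64  79 107 157 191]
 [ 78  72  66  68  72  71  70  66  61  65  72 111]
 [ 66  71  71  72  67  72  69  74  68  68  63  81]
 [ 71  75  71  69  69  69  79  70  73  72  64  71]
 [ 71  73  71  74  69  66  69  65  73  77  68  65]]
offset rod-bushing mm [-1.32215847  0.99325699]
```

```bash
python3 -c "
from h import *
go([.5666,.2548,.295],1.169)"
```

```text
t 14.43 tcp [0.5653 0.2559 0.3284] yaw 1.1694 F [-0.5  0.9 -0.7] gap 0.246 gf 58.8
turn(deg) [ 0.11 -0.09  0.02] shift(cm) [-0.04  0.16  3.34]
```

```bash
python3 -m inch '[{"dx":-0.04,"dy":0.16,"dz":1,"wx":0,"wy":0,"wz":0},{"dx":0,"dy":0,"dz":1,"wx":0,"wy":0,"wz":0},{"dx":0,"dy":0,"dz":0.7,"wx":0,"wy":0,"wz":0},{"dx":0,"dy":0,"dz":0.5,"wx":0,"wy":0,"wz":0},{"dx":0,"dy":0,"dz":0,"wx":0,"wy":0,"wz":0}]'
python3 -m inch '[{"dx":0,"dy":0,"dz":0.4,"wx":0,"wy":0,"wz":0},{"dx":0,"dy":0,"dz":0.4,"wx":0,"wy":0,"wz":0},{"dx":0,"dy":0,"dz":0,"wx":0,"wy":0,"wz":0}]'
```

```text
t: 15.05
tcp_pos: [0.5657, 0.2551, 0.2944]
tool_rot: [0.834, 0.552, -0.001, -0.0]
force: [-0.4, 0.9, -0.7]
finger_gap: 0.251
gripper_force: 58.8
t: 15.42
tcp_pos: [0.5657, 0.2551, 0.2867]
tool_rot: [0.834, 0.552, -0.0, -0.0]
force: [0.1, -0.0, -1.5]
finger_gap: 0.249
gripper_force: 58.8
```

```bash
python3 -m inch '[{"dx":0,"dy":0,"dz":0.7,"wx":0,"wy":0,"wz":0},{"dx":0,"dy":0,"dz":0.7,"wx":0,"wy":0,"wz":0},{"dx":0,"dy":0,"dz":0.7,"wx":0,"wy":0,"wz":0},{"dx":0,"dy":0,"dz":0.7,"wx":0,"wy":0,"wz":0},{"dx":0,"dy":0,"dz":0.5,"wx":0,"wy":0,"wz":0},{"dx":0,"dy":0,"dz":0,"wx":0,"wy":0,"wz":0}]'
python3 - <<'E'
from h import *
go([.5645,.2565,.216],1.169)
s=eyes.snapshot('scene')[:,:,::-1];t=eyes.snapshot('top')[:,:,::-1]
cv2.imwrite('pics/c7.png',np.hstack([crop(s,415,170,80,120,5),crop(t,130,200,80,120,5)]))
E
```

```text
t: 16.18
tcp_pos: [0.5657, 0.2551, 0.2535]
tool_rot: [0.834, 0.552, -0.001, -0.0]
force: [0.0, 0.5, -1.3]
finger_gap: 0.245
gripper_force: 58.8
t 16.18 tcp [0.5657 0.2551 0.2535] yaw 1.1701 F [ 0.   0.5 -1.3] gap 0.245 gf 58.8
turn(deg) [-0.05  0.04  0.06] shift(cm) [ 0.08 -0.17  3.75]
```

View pics/c7.png

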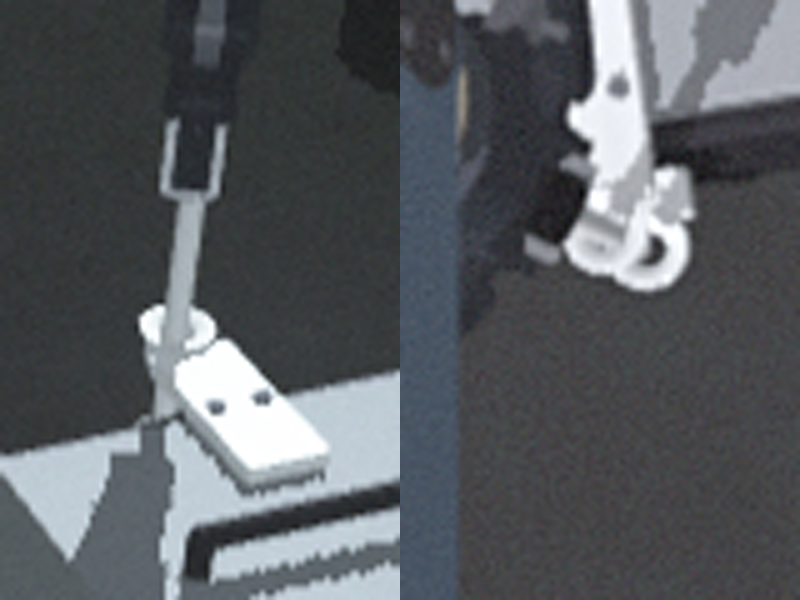

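Run:
```python
from h import *
np.set_printoptions(linewidth=200)
s=eyes.snapshot('scene')[:,:,::-1]; cv2.imwrite('pics/s8.png',s); a=cv2.imread('pics/s6.png')
print(s.max(2)[222:258,440:464]); print("before");print(a.max(2)[230:258,440:464])
p=sense()['tcp_pos'];print(proj("scene",[p-[0,0,z] for z in(.08,.1415,.158,.188)]).round(1).tolist())
for d in([0,0],[.02,0],[.015,-.015]): print(d,proj("scene",[[.5645+d[0],.2565+d[1],z] for z in(.112,.096)]).round(1).tolist())
```

```text
[[ 55  56  59  60  57  58  60  60  59 125 171 177 185 178 126  59  53  58  58  57  59  60  61  62]
 [ 55  60  55  59  56  56  55  56  56 129 174 185 189 179 113  57  58  52  61  53  58  59  59  57]
 [ 56  58  52  59  62  62  55  57  57 147 176 182 187 176  97  55  60  55  59  60  58  58  57  61]
 [ 56  56  56  59  60  61  63  57  57 163 177 185 184 178  85  57  57  57  60  56  58  57  62  59]
 [ 57  60  58  63  59  59  58  59  70 164 177 185 185 175  72  59  61  57  60  63  57  58  59  60]
 [ 59  62  59  61  57  65  58  63  80 163 178 186 182 181  64  57  61  63  53  61  53  60  57  57]
 [ 59  62  58  60  62  60  59  59  89 164 180 183 183 160  64  61  63  58  62  58  58  61  60  57]
 [ 61  62  56  58  63  60  59  56 103 169 183 184 180 143  65  61  60  59  62  63  59  60  61  60]
 [ 58  58  61  60  60  62  59  60 121 173 180 186 179 127  61  62  64  62  62  59  61  59  62  57]
 [ 61  57  61  62  58 143 234 230 172 175 183 187 179 184  92  59  63  64  62  61  57  63  61  57]
 [ 59  63  62  88 238 239 250 246 181 174 185 184 178 225 227 198 104  63  66  58  59  57  63  58]
 [ 55  58  
[... 4741 characters left out ...]
55 255]
 [ 60  63  63 129 140 101 135  55  50  52  58  61 140 161 159 214 252 248 248 251 255 255 255 255]
 [ 59  66 123 123 136  97 131  73  85 164 163  94 113 140 162 161 214 252 255 255 255 255 255 255]
 [ 81 113 150 174  96  88  90 101 105 170 212 177 107 113 147 165 163 214 254 255 255 255 255 255]
 [174 181 186 170 108 111 107 107 108 174 213 211 109 104 121 148 166 164 233 254 255 255 255 255]
 [214 212 212 112 105 105 107 111 172 211 215 212 176 176 112 121 149 163 162 240 255 255 255 255]]
[[452.1, 206.7], [448.6, 233.3], [447.8, 240.1], [446.2, 252.3]]
[0, 0] [[449.0, 233.1], [448.1, 239.7]]
[0.02, 0] [[452.3, 238.7], [451.4, 245.4]]
[0.015, -0.015] [[444.1, 238.0], [443.3, 244.7]]
```

The pixel values show the rod going in over the hole and hidden by the bushing's near wall (rows 239–247), then reappearing below at row 248. So it is through the upper bushing, at scene (450,236). Going on down.

```bash
python3 -m inch '[{"dx":0,"dy":0,"dz":0.5,"wx":0,"wy":0,"wz":0},{"dx":0,"dy":0,"dz":0.4,"wx":0,"wy":0,"wz":0},{"dx":0,"dy":0,"dz":0.3,"wx":0,"wy":0,"wz":0},{"dx":0,"dy":0,"dz":0.3,"wx":0,"wy":0,"wz":0},{"dx":0,"dy":0,"dz":0,"wx":0,"wy":0,"wz":0}]'
python3 -m inch '[{"dx":0,"dy":0,"dz":0.3,"wx":0,"wy":0,"wz":0},{"dx":0,"dy":0,"dz":0.3,"wx":0,"wy":0,"wz":0},{"dx":0,"dy":0,"dz":0,"wx":0,"wy":0,"wz":0}]'
```

```text
t: 16.95
tcp_pos: [0.5658, 0.2551, 0.2387]
tool_rot: [0.834, 0.552, -0.0, -0.0]
force: [0.2, 0.1, -0.8]
finger_gap: 0.25
gripper_force: 58.8
t: 17.32
tcp_pos: [0.5657, 0.2551, 0.2327]
tool_rot: [0.834, 0.552, -0.0, -0.0]
force: [-0.6, -1.0, -0.7]
finger_gap: 0.249
gripper_force: 58.8
```

```bash
python3 -m inch '[{"dx":0,"dy":0,"dz":0.4,"wx":0,"wy":0,"wz":0},{"dx":0,"dy":0,"dz":0.4,"wx":0,"wy":0,"wz":0},{"dx":0,"dy":0,"dz":0.4,"wx":0,"wy":0,"wz":0},{"dx":0,"dy":0,"dz":0.45,"wx":0,"wy":0,"wz":0},{"dx":0,"dy":0,"dz":0,"wx":0,"wy":0,"wz":0},{"dx":0,"dy":0,"dz":0,"wx":0,"wy":0,"wz":0}]'
python3 - <<'E'
from h import *
go([.5645,.2565,.216])
print(sense()['ft_torque'])
s=eyes.snapshot('scene')[:,:,::-1];t=eyes.snapshot('top')[:,:,::-1]
cv2.imwrite('pics/c9.png',np.hstack([crop(s,415,170,80,120,5),crop(t,130,200,80,120,5)]))
p=sense()['tcp_pos'];print(((proj("scene",[p-[0,0,.078],[p[0],p[1],.112]])-[415,170])*5).round(0).tolist())
E
```

```text
t: 18.08
tcp_pos: [0.566, 0.2551, 0.2166]
tool_rot: [0.834, 0.552, 0.0, 0.0]
force: [-0.2, 0.2, -1.4]
finger_gap: 0.253
gripper_force: 58.8
t 18.07 tcp [0.566  0.2551 0.2166] yaw 1.1700 F [-0.2  0.2 -1.4] gap 0.253 gf 58.8
turn(deg) [ 0.01 -0.   -0.  ] shift(cm) [ 0.07 -0.19  0.06]
[-0.0066218  -0.01171821 -0.00707616]
[[175.0, 261.0], [168.0, 318.0]]
```

View pics/c9.png

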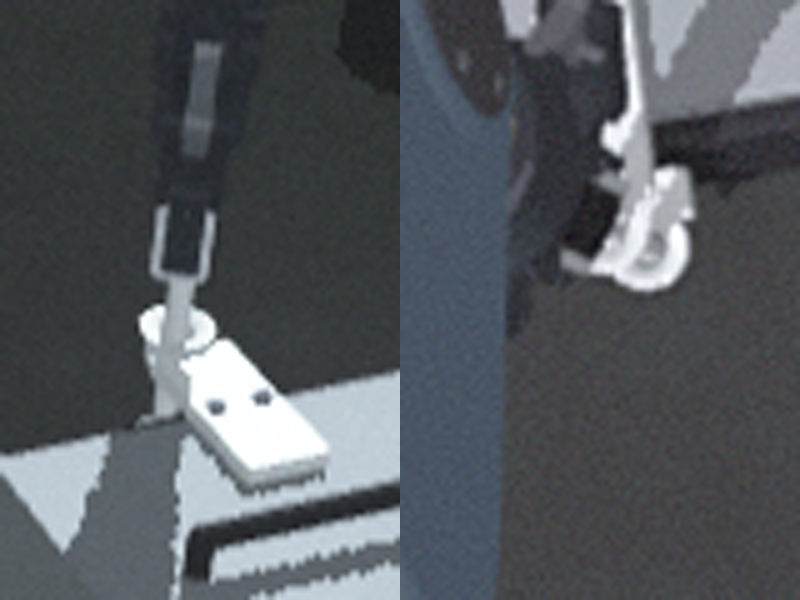

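The left crop shows the rod through the upper eye at (178,327), with its grip clear above at about (183,250). The right crop shows it inside the lower eye's hole at (655,245). No contact force shows, and by dead reckoning the tip is at z of about 28 mm. Handing in.

```bash
python3 -c "
from station import workorder
print(workorder.sign_off())"
```

```text
the job is handed in; nothing more can be done
None
```

I've handed the job in: the drawer is home in its detent, and the rod is down through both bushings and still upright in my grip, its tip about 15 mm below the lower one (worked out from the arm's height, not seen directly); nothing else was touched.

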